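Hang the lapped valve casings on the drip rail and lock the gate

ROBOT

A 6-joint arm with a two-finger parallel gripper is mounted at the origin on the work surface. World frame = base frame: x ahead of the robot, y to its left, z up, the work surface at z = 0. Lengths are in m, angles in rad, forces in N, time in s.
With the tool pointing down it reaches from about 0.35 to 0.725 m from the base axis. Payload 6 kg.
Tool frame: the origin (TCP) lies at the very end of the fingers, on their centre line; the grasp point (between the pads) lies 19 mm behind it; z points along the fingers, y is the line along which they close (so a half turn about z gives the same grasp; the last joint's range is limited). The gripper opens to 85 mm and grips with 20 to 120 N. Pads are 22 mm wide; open, the fingers measure 114 mm over their backs; the gripper's body (76 mm by 85 mm) begins 54 mm behind the grasp point. The pads swing forward as they close: fully open they stand 13 mm farther back than shut.
Start: joints at [-0.85, 0.04, 0.085, 0, -1.615, -0.334], TCP at [0.226, -0.556, 0.231] pointing down, gripper open.
Joint ranges: [-2.56, 2.56], [-1.29, 2.01], [-1.08, 1.49], [-3.29, 1.98], [-2.81, -0.18], [-2.99, 2.99]. Speed limits (rad/s): [2.57, 2.57, 3.01, 3.14, 3.14, 3.14].

INTERFACE

Orientations are given as a rotation vector (axis times angle).
In Python, from station import ctrl, eoat, get_image, camera_model, ticket, find_in, place_of, read_clock, read_joint_positions, read_joint_velocities, read_joint_torque, read_position, read_tool_rot, read_contact_force, read_moment, read_width, read_gripper_force gives the robot as it stands. Calls block until the motion is done:
- ctrl.reach(position, orientation): joint-space move of the TCP to a pose.
- ctrl.servo_line(position, rotation=None, max_speed=0.15, f_stop=None): straight line of the TCP; rotation=None keeps the orientation; max_speed is the mean speed in m/s. With f_stop (N) it stops when the force on the tool has changed by that much, and returns True; else False.
- ctrl.movej(angles): joint-space move.
- eoat.open_jaws() and eoat.gripper_close(force=None): open the fingers fully, or close them until they stop; force is the grip in N (None keeps the last).
- ctrl.dwell(seconds).
- ctrl.inverse_kinematics(position, orientation): joint angles nearest the present ones, or None.
- get_image(name): name is "scene" or "side" or "wrist"; returns the picture (420x560x3 uint8, red, green, blue); there is no depth.
- camera_model(name): a dict with "camera_matrix" (3x3 intrinsics, pixels), "T" (4x4, takes a point from camera to world coordinates). Camera axes: x right, y up, looking along -z (the intrinsics and any distortion apply to the point x, -y, -z); pixel columns grow to the right and rows downward; lengths in m; the calibration is good to about 2 mm. A picture is of the moment at which its call begins: read the wrist's pose just before it. camera_model takes no time and is no camera call; for the wrist camera it gives the pose at the moment of the call.
A pose or a line that the arm cannot do raises ctrl.Unreachable and nothing moves.
- ticket.finish_job(): hands the job in; it is judged then, once.
Trained networks look in the newest picture that a camera, given by its name, has taken for a name from the list of things; names that differ only in an ending like _2 or _b are one class to them, and where a whole thing is asked for, a point or a joint stands for the part that bears it (a point fixed in the world has none). Each returns a list of dicts, best first, with "score" (0 to 1); they miss things now and then, are a little off and sometimes report something else, mostly with a low value. They report only what shows in the picture. A call takes as long as a camera call. They do not tell look-alikes from the thing itself.
- find_in(camera, label): "box" ([centre column, centre row, width, height] in pixels, round what is visible of it).
- place_of(camera, label): "at" ([row, column] in pixels: a listed point, or the origin of a listed thing).
Readings, each from a call of its own:
- read_clock(): time.
- read_joint_positions(): joint angles.
- read_joint_velocities(): joint speeds.
- read_joint_torque(): joint torques, N m.
- read_position(): TCP position.
- read_tool_rot(): TCP orientation.
- read_contact_force(): force on the tool from outside, world axes, zero at the start.
- read_moment(): the same for the moment, N m.
- read_width(): finger opening in m.
- read_gripper_force(): force on a finger pad.
Only numpy, scipy, OpenCV 4.12 (cv2) and the standard library are available. Lean on these libraries where they do the work, as an engineer would, in place of code of your own. Each camera call takes 0.05 s, during which the arm holds its last target. There are 200 camera calls.

TASK

Swing the lock collar's arm well clear of the drip rail. Then hook every carrier standing on the bench onto the rail's open loading end and slide it along the rail past the gate until it hangs centred on a ring mark, one carrier to a mark, without lowering any in from above beyond the gate. When all hang at marks, turn the collar back so that its arm lies squarely across the rail at its locked mark, and leave the other things on the bench where they are.

Things in the scene. Friction and masses are not known exactly. Their poses are not given: they have to be found in the camera images.
- station: drip rail station, fixed. Origin on the bench under the rail; own x away from the robot (yaw -0.05 to 0.2), own y along the rail. Steel rail d 12 mm, axis at own x 0, z 165 mm, y -265 to +215 mm, on a d 18 post 177 mm high at each end (feet 70 x 34 mm). The loading end is y 80 to 200. The collar's post (d 40, 185 mm high, foot 75 mm square) stands behind the rail at own x 85, y 65 mm
- rail_load (a point): point on the rail's axis in the middle of the loading end (station y 138 mm); axes as the station's. A fixed lapping fixture (100 x 120 mm, 150 mm high, red cam lever) stands on the bench to its left, at world x 0.60 to 0.68, y 0.40 to 0.46 m; leave it alone
- rail_gate (a point): point on the rail's axis under the collar's arm when locked (station y 65 mm); axes as the station's. Beyond the gate = station y smaller than this
- mark0 (a point): point on the rail's axis at the ring mark nearest the gate (station y -10 mm); each mark is a dark band 8 mm wide round the rail
- mark1 (a point): the same at the second ring mark (station y -75 mm)
- mark2 (a point): the same at the third ring mark (station y -140 mm)
- mark3 (a point): the same at the ring mark farthest from the gate (station y -205 mm)
- gate (a joint): captive lock collar turning on its post, rad, counter-clockwise from above. 0 = locked mark: arm squarely across above the rail, index lines meeting (no stop there). 1.57 = arm along the rail towards station -y, clear. Range -0.35 to 1.9; stays where left (friction 0.1 N m). Arm 16 mm wide, 115 mm long, 22 to 36 mm above the rail's axis: it bars the carriers' tabs
- gate_pin (a point): point on the upright round pin (d 16 mm) on the collar's arm, 55 mm from the collar's axis, at z 226 mm; the pin runs from the arm's top, z 201, to z 246 mm. Pinch it from above and carry it round the axis; it can turn between the fingers
- gate_axis (a point): point on the collar's turning axis at the same height, z 226 mm
- carrier1: hook carrier, 0.30 to 0.42 kg, 168 mm tall; ABSENT in some starts (None). Aluminium bracket standing on a foot plate (56 x 56 x 8 mm) with a brass valve casing (d 25, top at 58 mm) on it. Origin: under the foot, on the hook's centre line; z up. Grip tab on top: 10 mm thick along own x, 30 wide along own y, z 119 to 168 mm: close the fingers along own x. Hung, its y lies along the rail
- carrier1_seat (a point): seat of carrier1: where the rail's axis lies when hung, 112 mm above the foot's underside. Stem 5 mm thick at own x -14 to -19; roof-shaped hook with inside apex z 119; tip at own x +14 to +19 reaching down to z 96. The rail enters from own +x by the mouth between tip (z 96) and casing top (z 58), then the carrier is lowered; the roof centres itself on the rail
- carrier2: as carrier1. All start upright with own +x within 0.5 rad of world +x (away from the robot)
- carrier2_seat (a point): seat of carrier2, as carrier1's
- carrier3: as carrier1
- carrier3_seat (a point): seat of carrier3, as carrier1's
- carrier4: as carrier1
- carrier4_seat (a point): seat of carrier4, as carrier1's
- mouthpiece: bystander: yellow brass mouthpiece standing on its rim, d 27, 78 mm tall, origin under its centre
- cap1: bystander: silver valve cap, d 32, 22 mm tall, origin under its centre
- cap2: bystander: silver valve cap like cap1
- mandrel: bystander: knurled steel lapping mandrel, 160 mm long along own x, d 20, lying on the bench
- paste_jar: bystander: jar of lapping paste, d 60, 60 mm tall
Not all that is in view belongs to the job. Leave any black or brown look-alike of the carrier1 alone.

How it is judged:
On the way, in this order (a step that is already met when the one before it is completed fails the run):
1. the collar's arm is swung clear of the rail (value of joint gate above 1.2 rad), for 0.2 s.
2. every carrier hangs on the rail at a ring mark ((distance between carrier1_seat and mark0 below 0.014 m or distance between carrier1_seat and mark1 below 0.014 m or distance between carrier1_seat and mark2 below 0.014 m or distance between carrier1_seat and mark3 below 0.014 m) and angle between each of carrier1, carrier2, carrier3, carrier4's own z axis and vertical below 0.2 rad and (distance between carrier2_seat and mark0 below 0.014 m or distance between carrier2_seat and mark1 below 0.014 m or distance between carrier2_seat and mark2 below 0.014 m or distance between carrier2_seat and mark3 below 0.014 m) and (distance between carrier3_seat and mark0 below 0.014 m or distance between carrier3_seat and mark1 below 0.014 m or distance between carrier3_seat and mark2 below 0.014 m or distance between carrier3_seat and mark3 below 0.014 m) and (distance between carrier4_seat and mark0 below 0.014 m or distance between carrier4_seat and mark1 below 0.014 m or distance between carrier4_seat and mark2 below 0.014 m or distance between carrier4_seat and mark3 below 0.014 m)), for 0.2 s.
3. the collar is turned back to its locked mark (value of joint gate between -0.12 and 0.12 rad), for 0.2 s.
At the end, for the whole second after the job is handed in: every carrier that is present hangs on the rail with its seat point within 14 mm of a mark, tilted less than 0.2 rad and hardly swinging (below 0.08 m/s); the collar is within 0.12 rad of its locked mark (all of step 2 and all of step 3 and linear speed of each of carrier1, carrier2, carrier3, carrier4 below 0.08 m/s); the robot touches nothing.
It fails at once if a carrier is lowered onto, or lifted off, the rail beyond the gate ((y of carrier1_seat in the frame of rail_gate between -0.32 and -0.02 m and x of carrier1_seat in the frame of rail_gate between -0.012 and 0.012 m and z of carrier1_seat in the frame of rail_gate between 0.018 and 0.06 m) or (y of carrier2_seat in the frame of rail_gate between -0.32 and -0.02 m and x of carrier2_seat in the frame of rail_gate between -0.012 and 0.012 m and z of carrier2_seat in the frame of rail_gate between 0.018 and 0.06 m) or (y of carrier3_seat in the frame of rail_gate between -0.32 and -0.02 m and x of carrier3_seat in the frame of rail_gate between -0.012 and 0.012 m and z of carrier3_seat in the frame of rail_gate between 0.018 and 0.06 m) or (y of carrier4_seat in the frame of rail_gate between -0.32 and -0.02 m and x of carrier4_seat in the frame of rail_gate between -0.012 and 0.012 m and z of carrier4_seat in the frame of rail_gate between 0.018 and 0.06 m)).
It fails at once if a bystander is moved more than 3 cm (distance of any of mouthpiece, cap1, cap2, mandrel, paste_jar from where it was at the start of the episode above 0.03 m).
Of carrier1, carrier2, carrier3, carrier4 only 3 to 4 are there at a start; the rules pass over those that are not, and their reading is None.
At some moment in a run one of carrier1, carrier2, carrier3, carrier4 may be knocked a few centimetres aside while the robot is not near it.
Once in a run the grip may slacken for a moment while it holds something.
It also fails if it takes over 210 s, if anything falls off the work surface, if the arm or the gripper's body presses on something with over 40 N, if the wrist force passes 120 N, or if a joint passes its speed limit or range.

## Working session

There is one attempt and no reset: what is moved stays moved. The work goes in short steps, each a Python script; the robot and the scene stay as the last script left them, time stands still between calls to the robot, and variables do not carry over. Pictures are saved under pics/ and viewed, at most 14 in all, crops included, and the job is handed in when it is done.

```bash
mkdir -p pics; ls; cat > a.py <<'E'
from station import *
import cv2, numpy as np
for n in ("scene","side"):
    im=get_image(n); cv2.imwrite(f"pics/{n}0.png",im[:,:,::-1])
    m=camera_model(n); print(n,m)
    for l in ("carrier1","carrier1_seat","gate_pin","gate_axis","station","rail_load","mark0","mark3"):
        try: print(l,[(round(d["score"],2),np.round(d["at"]).tolist()) for d in place_of(n,l)])
        except Exception as e: print(l,e)
print(read_clock(),read_tool_rot())
E
python3 a.py
```

```text
pics
scene {'camera_matrix': array([[502.56219197,   0.        , 273.82726449],
       [  0.        , 502.56219197, 208.0196421 ],
       [  0.        ,   0.        ,   1.        ]]), 'T': array([[ 0.75888451, -0.36808661,  0.53722113,  1.22769909],
       [ 0.65116413,  0.41759761, -0.63371722, -0.90937452],
       [ 0.00892056,  0.83073731,  0.55659315,  0.88952584],
       [ 0.        ,  0.        ,  0.        ,  1.        ]])}
carrier1 [(0.98, [267.0, 157.0]), (0.95, [244.0, 196.0]), (0.83, [191.0, 322.0]), (0.81, [233.0, 259.0]), (0.68, [277.0, 192.0]), (0.58, [300.0, 151.0]), (0.55, [261.0, 233.0])]
carrier1_seat [(0.74, [205.0, 291.0]), (0.68, [264.0, 148.0]), (0.62, [241.0, 186.0]), (0.6, [234.0, 155.0]), (0.53, [203.0, 257.0])]
gate_pin [(0.62, [180.0, 315.0])]
gate_axis [(0.69, [190.0, 337.0]), (0.21, [224.0, 230.0])]
station [(0.61, [256.0, 290.0]), (0.26, [258.0, 235.0])]
rail_load [(0.77, [185.0, 323.0]), (0.49, [234.0, 258.0]), (0.4, [263.0, 261.0]), (0.35, [196.0, 343.0]), (0.15, [254.0, 287.0])]
mark0 [(0.9, [220.0, 273.0]), (0.88, [207.0, 292.0]), (0.73, [234.0, 257.
[... 591 characters left out ...]
), (0.84, [187.0, 318.0]), (0.79, [370.0, 261.0]), (0.74, [185.0, 356.0]), (0.69, [249.0, 296.0]), (0.67, [216.0, 345.0])]
carrier1_seat [(0.91, [158.0, 360.0]), (0.76, [153.0, 320.0]), (0.68, [133.0, 336.0]), (0.6, [190.0, 352.0])]
gate_pin [(0.75, [190.0, 228.0])]
gate_axis [(0.92, [188.0, 203.0])]
station [(0.73, [235.0, 248.0]), (0.5, [250.0, 299.0])]
rail_load [(0.71, [238.0, 228.0])]
mark0 [(0.96, [176.0, 259.0]), (0.89, [156.0, 264.0]), (0.78, [191.0, 248.0]), (0.69, [144.0, 270.0]), (0.27, [215.0, 300.0])]
mark3 [(0.96, [176.0, 259.0]), (0.89, [156.0, 264.0]), (0.78, [191.0, 248.0]), (0.69, [144.0, 270.0]), (0.27, [215.0, 300.0])]
0.9 [ 6.03772304e-01 -3.08299747e+00 -1.13721827e-04]
```

View pics/scene0.png

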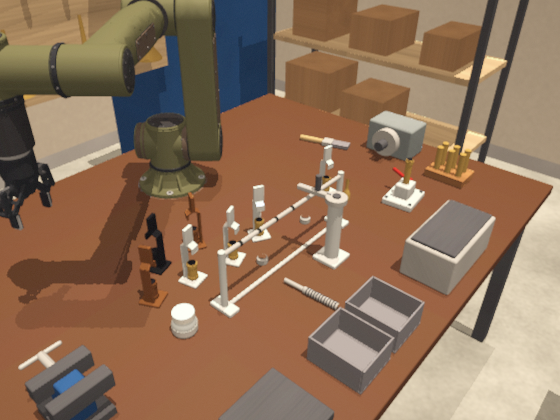

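View pics/side0.png

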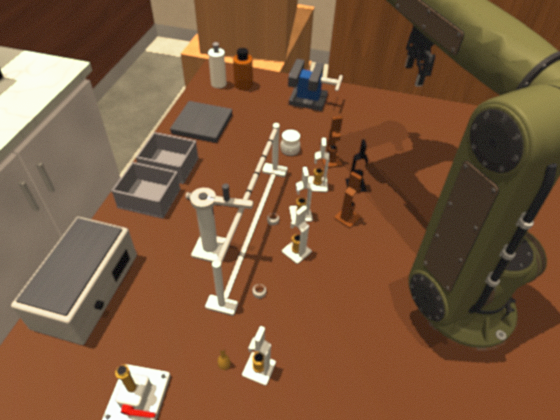

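The scene view shows four silver carriers, with feet at about (192,277), (233,261), (259,233) and (322,191). In the side view the same four are at (318,187), (300,215), (296,249) and (260,370). The brown ones (scene 151,300 and 198,245) and the black one (scene 157,267) are look-alikes, and I'll leave them alone. I'll triangulate next.

```bash
cat > h.py <<'E'
from station import *
import cv2, numpy as np
from scipy.optimize import least_squares
from scipy.spatial.transform import Rotation as R
F=np.diag([1,-1,-1])
def proj(m,P):
    P=np.atleast_2d(P); T=m["T"]; c=(P-T[:3,3])@T[:3,:3]@F
    p=c@m["camera_matrix"].T; return p[:,:2]/p[:,2:]
def ray(m,uv):
    d=m["T"][:3,:3]@F@np.linalg.inv(m["camera_matrix"])@[uv[0],uv[1],1]; return m["T"][:3,3],d/np.linalg.norm(d)
def onz(m,uv,z):
    o,d=ray(m,uv); return o+d*(z-o[2])/d[2]
def tri(obs):
    A=np.zeros((3,3));b=np.zeros(3)
    for m,uv in obs:
        o,d=ray(m,uv); M=np.eye(3)-np.outer(d,d); A+=M; b+=M@o
    X=np.linalg.solve(A,b)
    return X,[round(float(np.linalg.norm(proj(m,X)[0]-uv)),1) for m,uv in obs]
def st(p,q):  # station frame -> world, p=(x,y,yaw)
    q=np.asarray(q,float); c,s=np.cos(p[2]),np.sin(p[2])
    return np.array([p[0]+c*q[0]-s*q[1],p[1]+s*q[0]+c*q[1],q[2]])
def rot(yaw): # tool down, tool y (closing) along world direction yaw+90: tool x along yaw
    return (R.from_euler('z',yaw)*R.from_euler('x',np.pi)).as_rotvec()
E
cat > b.py <<'E'
from h import *
S=camera_model("scene");D=camera_model("side")
# station fit
q=[[0,-10,165],[0,-75,165],[0,-140,165],[0,-205,165]]
sc=[(292,207),(273,220),(257,234),(236,247)]; sd=[(248,191),(259,176),(264,156),(270,144)]
obs=[(S,a,b) for a,b in zip(sc,q)]+[(D,a,b) for a,b in zip(sd,q)]
f=lambda p:np.concatenate([proj(m,st(p,np.array(b)/1000))[0]-a for m,a,b in obs])
r=least_squares(f,[.6,0,0],loss='soft_l1'); print(r.x,np.round(f(r.x).reshape(-1,2),1).tolist())
for a,b in zip(sc,sd): print("mark",*tri([(S,a),(D,b)]))
print("pin",*tri([(S,(315,180)),(D,(228,190))]),"axis",*tri([(S,(337,190)),(D,(203,188))]))
for a,b in [((192,277),(318,187)),((233,261),(301,216)),((259,233),(296,249)),((322,191),(261,370))]:
    X,e=tri([(S,a),(D,b)]); print("car",np.round(X,3),e,np.round(onz(S,a,0),3),np.round(onz(D,b,0),3))
im=get_image("wrist"); cv2.imwrite("pics/w0.png",im[:,:,::-1]); w=camera_model("wrist"); print(w, read_position())
E
python3 b.py
```

```text
[ 0.5632757  -0.04757159 -0.00113112] [[-1.2, 1.6], [1.5, -0.5], [-0.0, -2.9], [2.3, -3.5], [0.9, -0.4], [-2.2, -3.3], [0.1, 0.1], [1.0, -3.4]]
mark [ 0.56377403 -0.05317297  0.16806191] [0.1, 0.1]
mark [ 0.55618547 -0.11958287  0.158491  ] [0.1, 0.1]
mark [ 0.56575469 -0.19201904  0.16036577] [0.4, 0.4]
mark [ 0.56230625 -0.25465887  0.1535584 ] [1.7, 1.5]
pin [0.58717202 0.01141174 0.22938086] [0.6, 0.7] axis [0.64848916 0.01727099 0.22219803] [0.7, 0.8]
car [ 0.422 -0.285 -0.002] [1.2, 1.0] [ 0.42  -0.287  0.   ] [ 0.424 -0.28  -0.   ]
car [ 0.447 -0.162 -0.008] [0.2, 0.2] [ 0.455 -0.169  0.   ] [ 0.446 -0.156  0.   ]
car [ 0.431 -0.035  0.009] [0.1, 0.1] [ 0.423 -0.026  0.   ] [ 0.432 -0.041 -0.   ]
car [ 0.425  0.291 -0.002] [0.9, 1.4] [0.424 0.288 0.   ] [0.427 0.293 0.   ]
{'camera_matrix': array([[305.74212246,   0.        , 277.15742455],
       [  0.        , 305.74212246, 213.5328677 ],
       [  0.        ,   0.        ,   1.        ]]), 'T': array([[-3.77725290e-01, -8.90109511e-01, -2.55007185e-01,
         1.60971047e-01],
       [ 9.25917388e-01, -3.62887673e-01, -1.04830948e-01,
        -5.82584684e-01],
       [ 7.72059975e-04, -2.75712887e-01,  9.61239725e-01,
         3.73144532e-01],
       [ 0.00000000e+00,  0.00000000e+00,  0.00000000e+00,
         1.00000000e+00]])} [ 0.22637104 -0.55564076  0.23127691]
```

```bash
cat > c.py <<'E'
from h import *
S=camera_model("scene");D=camera_model("side")
for n,a,b in [("brownA",(151,300),(333,162)),("brownB",(198,245),(346,219)),("black",(157,267),(356,185))]:
    print(n,*tri([(S,a),(D,b)]),onz(S,a,0))
for p in [(.42,-.285,.2),(.563,-.25,.2),(.563,.09,.3),(.425,.29,.2),(.648,-.04,.3),(.45,.09,.3)]:
    for y in (1.57,-1.57):
        q=ctrl.inverse_kinematics(np.array(p),rot(y)); print(p,y,None if q is None else np.round(q,2))
E
python3 c.py
```

```text
brownA [ 0.40189074 -0.40749302 -0.00643465] [0.1, 0.1] [ 0.4076159  -0.41113522  0.        ]
brownB [ 0.32485327 -0.18204891 -0.00288845] [0.7, 0.7] [ 3.30170233e-01 -1.84123434e-01  1.11022302e-16]
black [ 0.31738759 -0.32145886 -0.00081261] [0.2, 0.2] [ 3.18822820e-01 -3.21921684e-01 -1.11022302e-16]
(0.42, -0.285, 0.2) 1.57 [-0.2  -0.21 -0.21  0.   -1.57 -2.94]
(0.42, -0.285, 0.2) -1.57 [-0.2  -0.21 -0.21  0.   -1.57  0.2 ]
(0.563, -0.25, 0.2) 1.57 None
(0.563, -0.25, 0.2) -1.57 [-0.09  0.08  0.07  0.   -1.56  0.09]
(0.563, 0.09, 0.3) 1.57 [ 0.51 -0.02  0.15  0.   -1.74  2.63]
(0.563, 0.09, 0.3) -1.57 [ 0.51 -0.02  0.15  0.   -1.74 -0.51]
(0.425, 0.29, 0.2) 1.57 [ 0.99 -0.19 -0.19  0.   -1.57  2.15]
(0.425, 0.29, 0.2) -1.57 [ 0.99 -0.19 -0.19  0.   -1.57 -0.99]
(0.648, -0.04, 0.3) 1.57 [ 0.25  0.19  0.38  0.   -1.75  2.89]
(0.648, -0.04, 0.3) -1.57 [ 0.25  0.19  0.38  0.   -1.75 -0.25]
(0.45, 0.09, 0.3) 1.57 [ 0.64 -0.32 -0.11  0.   -1.78  2.5 ]
(0.45, 0.09, 0.3) -1.57 [ 0.64 -0.32 -0.11  0.   -1.78 -0.64]
```

```bash
cat > d.py <<'E'
from h import *
import pickle
V=[]
pos=[(.45,-.25,.33),(.45,-.12,.33),(.47,.0,.33),(.52,.12,.33),(.44,.27,.33)]
for i,p in enumerate(pos):
    ctrl.reach(np.array(p),rot(-1.57)); ctrl.dwell(.3)
    w=camera_model("wrist"); im=get_image("wrist"); cv2.imwrite(f"pics/s{i}.png",im[:,:,::-1])
    r={l:[(d["score"],d["at"][1],d["at"][0]) for d in place_of("wrist",l) if d["score"]>.3] for l in ("carrier1","carrier1_seat","mark0","gate_pin","gate_axis","rail_load","cap1","mouthpiece")}
    V.append((w,r))
    Z=dict(carrier1=0,carrier1_seat=.112,mark0=.165,gate_pin=.226,gate_axis=.226,rail_load=.165,cap1=0,mouthpiece=0)
    for l in r: print(i,l,[(round(s,2),round(u),round(v),np.round(onz(w,(u,v),Z[l])[:2],3).tolist()) for s,u,v in r[l]])
pickle.dump(V,open("V.pkl","wb"))
ims=[cv2.imread(f"pics/s{i}.png") for i in range(5)]
c=np.vstack([np.hstack(ims[:2]),np.hstack(ims[2:4])]); cv2.imwrite("pics/mont.png",cv2.resize(c,(800,600)))
print(read_clock())
E
python3 d.py
```

```text
0 carrier1 [(0.95, 290, 148, [0.429, -0.289]), (0.95, 363, 124, [0.321, -0.323]), (0.76, 292, 296, [0.423, -0.037]), (0.63, 306, 62, [0.409, -0.407]), (0.56, 355, 213, [0.324, -0.186])]
0 carrier1_seat [(0.81, 312, 42, [0.412, -0.405]), (0.61, 390, 125, [0.322, -0.322]), (0.61, 380, 236, [0.32, -0.188]), (0.6, 294, 152, [0.43, -0.292])]
0 mark0 [(0.95, 182, 357, [0.563, -0.053]), (0.9, 180, 309, [0.56, -0.119]), (0.77, 165, 197, [0.564, -0.251]), (0.72, 171, 252, [0.564, -0.19])]
0 gate_pin []
0 gate_axis []
0 rail_load [(0.64, 277, 226, [0.449, -0.219]), (0.33, 168, 252, [0.567, -0.189])]
0 cap1 [(0.48, 235, 256, [0.519, -0.112])]
0 mouthpiece []
1 carrier1 [(0.93, 360, 127, [0.327, -0.19]), (0.91, 290, 53, [0.43, -0.288]), (0.83, 292, 226, [0.425, -0.035]), (0.74, 275, 143, [0.452, -0.166]), (0.7, 369, 28, [0.323, -0.319])]
1 carrier1_seat [(0.87, 393, 129, [0.318, -0.188]), (0.68, 296, 25, [0.43, -0.291])]
1 mark0 [(0.97, 165, 197, [0.565, -0.121]), (0.72, 172, 256, [0.563, -0.055]), (0.63, 157, 130, [0.565, -0.187]), (0.63, 151, 58, [0.564, -0.25])]
1 gate_pin []
1 gate_axis []
1
[... 585 characters left out ...]
2 cap1 [(0.7, 265, 235, [0.489, 0.1]), (0.44, 243, 93, [0.519, -0.117])]
2 mouthpiece [(0.61, 258, 336, [0.505, 0.295])]
3 carrier1 [(0.75, 342, 65, [0.428, -0.033]), (0.74, 331, 273, [0.428, 0.291])]
3 carrier1_seat []
3 mark0 []
3 gate_pin [(0.86, 179, 76, [0.592, 0.013])]
3 gate_axis [(0.86, 105, 86, [0.648, 0.02]), (0.42, 341, 64, [0.472, 0.005])]
3 rail_load [(0.83, 236, 174, [0.561, 0.095])]
3 cap1 [(0.48, 299, 165, [0.486, 0.107])]
3 mouthpiece [(0.51, 283, 280, [0.509, 0.303])]
4 carrier1 [(0.57, 285, 186, [0.427, 0.289])]
4 carrier1_seat []
4 mark0 []
4 gate_pin []
4 gate_axis []
4 rail_load []
4 cap1 [(0.64, 243, 56, [0.487, 0.106])]
4 mouthpiece [(0.7, 232, 192, [0.511, 0.3])]
8.6
```

View pics/mont.png

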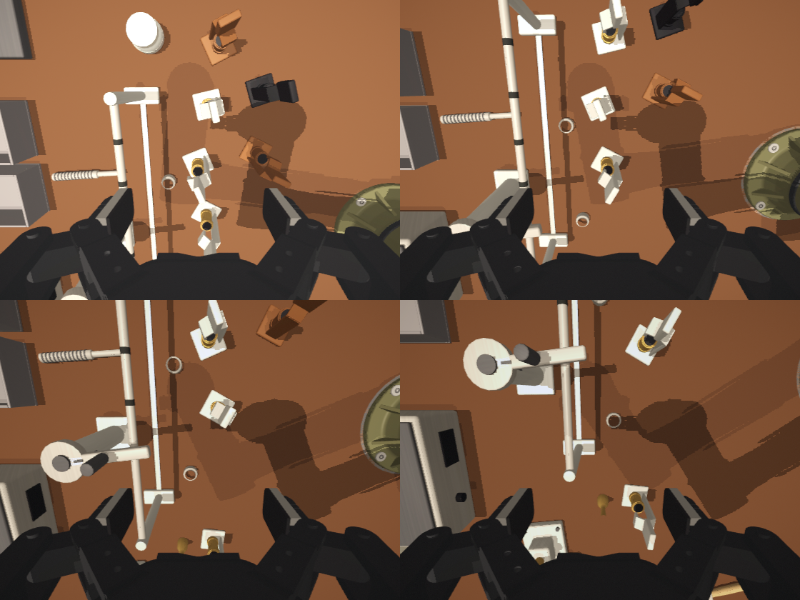

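The montage (four of the five survey views) confirms four silver carriers standing clear of the brown and black ones. The collar arm lies across the rail at about +0.11 rad. Next I'll refine the station pose and carrier poses by fitting silhouettes, then swing the gate.

```bash
cat > e.py <<'E'
from h import *
import pickle
V=pickle.load(open("V.pkl","rb"))
Q=dict(mark0=[(0,y,.165) for y in (-.01,-.075,-.14,-.205)],gate_axis=[(.085,.065,.226)],rail_load=[(0,.138,.165)])
def f(p):
    o=[]
    for w,r in V:
        for l,qs in Q.items():
            for s,u,v in r[l]:
                e=[proj(w,st(p,q))[0]-(u,v) for q in qs]; e=min(e,key=np.linalg.norm)
                if np.linalg.norm(e)<15: o.append(e)
                else: o.append(np.array([15,15]))
    return np.concatenate(o)
r=least_squares(f,[.563,-.046,0.],loss='soft_l1',diff_step=1e-3); p=r.x; print(p,np.round(f(p),1).tolist())
np.save("st.npy",p)
box=lambda x0,x1,y0,y1,z0,z1:np.array([(x,y,z) for x in(x0,x1) for y in(y0,y1) for z in(z0,z1)])/1000
B=[box(-28,28,-28,28,0,8),box(-19,-14,-15,15,8,119),box(-5,5,-15,15,119,168),box(-19,19,-15,15,112,122),box(14,19,-15,15,96,119),box(-12,12,-12,12,8,58)]
def sil(w,c):
    m=np.zeros((420,560),np.uint8)
    for b in B:
        P=np.array([st(c,q) for q in b]); h=cv2.convexHull(np.round(proj(w,P)*16).astype(np.int32)); cv2.fillConvexPoly(m,h,1,shift=4)
    return m
cars=[];tiles=[]
for i,c in [(0,(.426,-.288)),(1,(.45,-.164)),(2,(.424,-.034)),(4,(.427,.29))]:
    w=V[i][0]; im=cv2.imread(f"pics/s{i}.png"); hsv=cv2.cvtColor(im,cv2.COLOR_BGR2HSV)
    u,v=proj(w,(*c,.06))[0].astype(int); sl=(slice(max(v-62,0),v+62),slice(u-62,u+62))
    M=((hsv[...,1]<95)&(hsv[...,2]>70)).astype(np.uint8)
    _,lab=cv2.connectedComponents(M); s0=sil(w,(*c,0)); k=np.bincount(lab[(s0>0)&(M>0)]).argmax(); M=(lab==k).astype(np.uint8)
    M=cv2.morphologyEx(M,cv2.MORPH_CLOSE,np.ones((9,9)))
    best=(-1,)
    def iou(c):
        s=sil(w,c)[sl]; m=M[sl]; return (s&m).sum()/(s|m).sum()
    cur=np.array([*c,0.]); 
    best=max(((iou((c[0],c[1],y)),y) for y in np.arange(-.6,.61,.1))); cur[2]=best[1]
    for d in (.006,.003,.0015,.0007):
        for _ in range(4):
            C=[cur+np.array([a*d,b*d,e*d*20]) for a in(-1,0,1) for b in(-1,0,1) for e in(-1,0,1)]; cur=max(C,key=iou)
    print(i,np.round(cur,4),round(iou(cur),3)); cars.append(cur)
    o=im.copy(); cs,_=cv2.findContours(sil(w,cur),0,2); cv2.drawContours(o,cs,-1,(0,255,0),1)
    t=o[sl]; tiles.append(cv2.resize(t,(400,300) if False else (300,300),interpolation=cv2.INTER_NEAREST))
np.save("cars.npy",cars)
cv2.imwrite("pics/fit.png",np.vstack([np.hstack(tiles[:2]),np.hstack(tiles[2:])]))
E
python3 e.py
```

```text
[ 0.56320308 -0.04525424  0.00438634] [-0.3, -1.5, -3.0, -1.1, 0.4, 0.4, 0.8, 4.0, 15.0, 15.0, 15.0, 15.0, 1.3, 0.5, -0.2, 0.1, 1.7, 2.2, -0.2, 0.3, -1.2, -0.3, -4.3, -0.5, -2.1, -1.2, 1.7, 2.4, 15.0, 15.0, 1.4, -2.2, 0.5, 0.1, 15.0, 15.0, -1.3, -2.6]
0 [ 0.4282 -0.2917  0.226 ] 0.93
1 [ 0.4485 -0.1633  0.386 ] 0.954
2 [ 0.43   -0.0348 -0.496 ] 0.951
4 [ 0.4323  0.2893 -0.062 ] 0.847
```

View pics/fit.png

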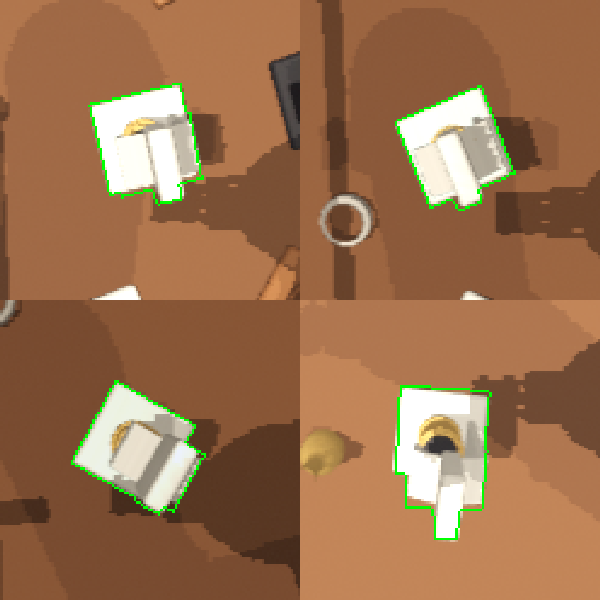

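The four fits overlay well, with IoU of 0.85 to 0.95 and heights consistent with the text. Now the gate.

```bash
cat > gate.py <<'E'
from h import *
import sys
p=np.load("st.npy")
def pinpose(th,z,r=.055):
    a=p[2]+th; c=st(p,(.085,.065,z)); return c-r*np.array([np.cos(a),np.sin(a),0]), rot(-np.pi+a)
def carry(a,b,z=.212):
    for th in np.linspace(a,b,int(abs(b-a)/.12)+2)[1:]:
        P,o=pinpose(th,z); ctrl.servo_line(P,o,max_speed=.08)
def swing(a,b,extra=0):
    eoat.open_jaws()
    P,o=pinpose(a,.32); ctrl.reach(P,o); P,o=pinpose(a,.212)
    print("hit",ctrl.servo_line(P,o,max_speed=.12,f_stop=8))
    eoat.gripper_close(20); print("w",read_width())
    carry(a,b); print("F",read_contact_force())
    eoat.open_jaws(); P,o=pinpose(b,.33); ctrl.servo_line(P,o,max_speed=.2)
E
python3 - <<'E'
from gate import *
swing(.11,1.72); print(read_clock())
ctrl.reach(np.array([.55,.08,.36]),rot(-1.57)); im=get_image("wrist"); cv2.imwrite("pics/g1.png",im[:,:,::-1])
w=camera_model("wrist")
for l in("gate_pin","gate_axis"): print(l,[(d["score"],np.round(onz(w,d["at"][::-1],.226),3)) for d in place_of("wrist",l)])
E
```

```text
hit False
w 0.015473313913325234
F [1.40012243 1.45603683 2.51984396]
16.8
gate_pin [(0.58, array([ 0.655, -0.033,  0.226]))]
gate_axis [(0.6, array([0.649, 0.02 , 0.226]))]
```

View pics/g1.png

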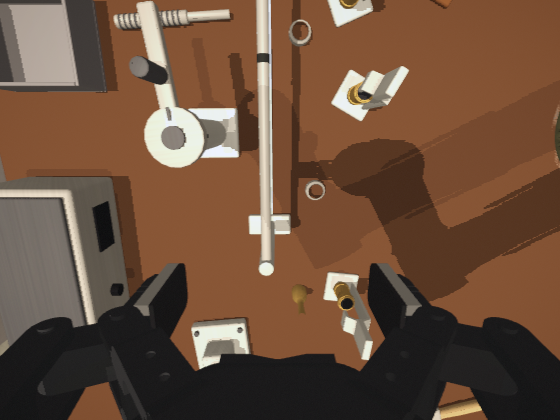

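The arm now lies along the rail towards -y, with the pin at (148,68) and the collar at (175,135). It is well clear, at about 1.69 rad. Next is the carrier routine, starting with the one at y 0.29.

```bash
cat > car.py <<'E'
from h import *
p=np.load("st.npy"); K=.126   # TCP height above foot when gripping
box=lambda x0,x1,y0,y1,z0,z1:np.array([(x,y,z) for x in(x0,x1) for y in(y0,y1) for z in(z0,z1)])/1000
B=[box(-28,28,-28,28,0,8),box(-19,-14,-15,15,8,119),box(-5,5,-15,15,119,168),box(-19,19,-15,15,112,122),box(14,19,-15,15,96,119),box(-12,12,-12,12,8,58)]
def sil(w,c):
    m=np.zeros((420,560),np.uint8)
    for b in B:
        P=np.array([st(c,q) for q in b]); h=cv2.convexHull(np.round(proj(w,P)*16).astype(np.int32)); cv2.fillConvexPoly(m,h,1,shift=4)
    return m
def look(c):
    ctrl.reach(np.array([c[0]+.02,c[1]+.04,.33]),rot(-1.57)); ctrl.dwell(.2)
    w=camera_model("wrist"); im=get_image("wrist")[:,:,::-1].copy()
    cand=[onz(w,d["at"][::-1],0)[:2] for d in place_of("wrist","carrier1") if d["score"]>.3]
    cand=[a for a in cand if np.linalg.norm(a-c[:2])<.07] or [np.array(c[:2])]
    a=min(cand,key=lambda a:np.linalg.norm(a-c[:2]))
    hsv=cv2.cvtColor(im,cv2.COLOR_BGR2HSV); M=((hsv[...,1]<95)&(hsv[...,2]>70)).astype(np.uint8)
    _,lab=cv2.connectedComponents(M); s0=sil(w,(*a,0)); k=np.bincount(lab[(s0>0)&(M>0)]).argmax()
    M=cv2.morphologyEx((lab==k).astype(np.uint8),cv2.MORPH_CLOSE,np.ones((9,9)))
    def iou(c): s=sil(w,c); return (s&M).sum()/(s|M).sum()
    cur=np.array([*a,max((iou((*a,y)),y) for y in np.arange(-.7,.71,.1))[1]])
    for d in (.006,.003,.0015,.0007):
        for _ in range(4):
            C=[cur+np.array([i*d,j*d,e*d*20]) for i in(-1,0,1) for j in(-1,0,1) for e in(-1,0,1)]; cur=max(C,key=iou)
    print("found",np.round(cur,4),"iou",round(iou(cur),3),"dets",np.round(cand,3).tolist()); return cur,iou(cur)
def held(tag):
    P=read_position(); print(tag,"w",round(read_width(),4),"F",np.round(read_contact_force(),1),"t",read_clock())
    S=P+[0,0,.112-K]
    for n in("scene","side"):
        get_image(n); m=camera_model(n); e=proj(m,S)[0]
        ds=[np.round(np.array(d["at"][::-1])-e).tolist() for d in place_of(n,"carrier1_seat")]
        print("  ",n,np.round(e).tolist(),sorted(ds,key=np.linalg.norm)[:1])
def grab(c,force=90):
    o=rot(-np.pi/2+c[2]); eoat.open_jaws()
    ctrl.reach(np.array([c[0],c[1],.26]),o)
    if ctrl.servo_line(np.array([c[0],c[1],K]),max_speed=.15,f_stop=8): print("HIT",read_position())
    eoat.gripper_close(force); print("w",read_width())
def stage(c,ly=.138):
    o=rot(-np.pi/2+p[2]); z=.088+K
    ctrl.servo_line(np.array([c[0],c[1],z]),max_speed=.15)
    A=st(p,(-.095,ly,z)); ctrl.servo_line(A,o,max_speed=.18); held("staged")
def hook(ly=.138):
    ctrl.servo_line(st(p,(0,ly,.088+K)),max_speed=.12); print("h",read_contact_force())
    print("stop",ctrl.servo_line(st(p,(0,ly,.056+K)),max_speed=.06,f_stop=10),read_position()); held("hooked")
def slide(y,yoff=0):
    q=st(p,(0,y+yoff,.056+K)); print("blocked",ctrl.servo_line(q,max_speed=.12,f_stop=15)); 
    print("seat",ctrl.servo_line(st(p,(0,y+yoff,.052+K)),max_speed=.02,f_stop=6),read_position()); held("at mark")
def leave():
    P=read_position(); eoat.open_jaws(); ctrl.servo_line(P+[0,0,.09],max_speed=.15)
E
python3 - <<'E'
from car import *
c,i=look(np.load("cars.npy")[3])
if i>.75: grab(c); stage(c)
E
```

```text
found [ 0.4329  0.2904 -0.112 ] iou 0.932 dets [[0.429, 0.29]]
w 0.009003971783846907
staged w 0.0089 F [-0.   0.4 -2.6] t 23.35
   scene [298.0, 164.0] [[11.0, 31.0]]
   side [270.0, 238.0] [[65.0, -104.0]]
```

```bash
cat > snap.py <<'E'
from h import *
import sys
def snap(name,P):
    t=[]
    for n in("scene","side"):
        im=get_image(n)[:,:,::-1]; u,v=proj(camera_model(n),P)[0].astype(int)
        u=min(max(u,75),485);v=min(max(v,75),345); t.append(cv2.resize(im[v-75:v+75,u-75:u+75],(400,400),interpolation=cv2.INTER_CUBIC))
    cv2.imwrite(f"pics/{name}.png",np.hstack(t))
E
python3 -c "
from snap import *
snap('h1',read_position()-[0,0,.03])"
```

```text
(no output)
```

View pics/h1.png

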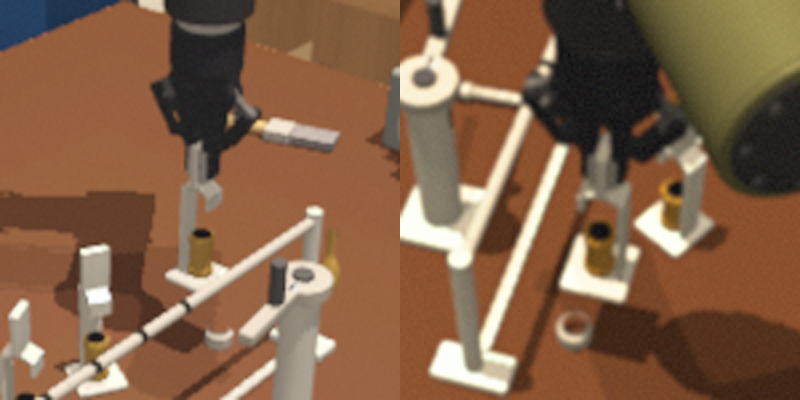

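The carrier hangs upright in the grip, with its hook mouth towards the rail and the rail ahead of it. Now I'll hook it on.

```bash
python3 - <<'E'
from car import *; from snap import snap
hook(); snap('h2',read_position()-[0,0,.03])
E
```

```text
h [ 0.41902527 -0.77647105 -2.84672205]
stop False [0.56260894 0.09269421 0.18204952]
hooked w 0.0088 F [-0.5  0.2 -3.7] t 25.275
   scene [325.0, 185.0] [[-132.0, 28.0]]
   side [228.0, 237.0] [[121.0, -49.0]]
```

View pics/h2.png

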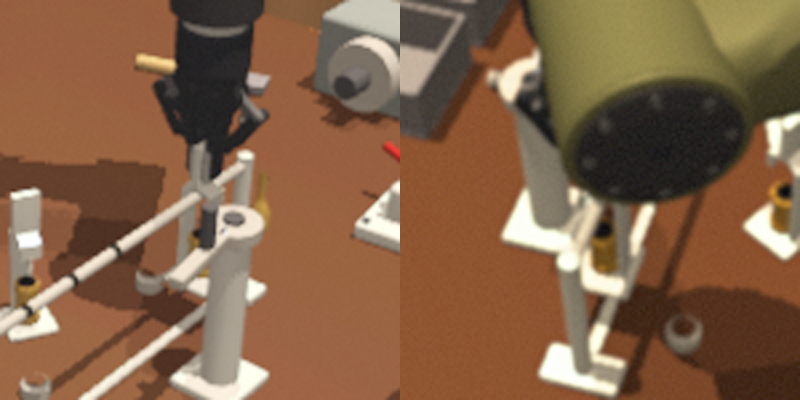

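The carrier is hooked on the rail between stem and tip. Now I'll slide it to mark3, release it and look at it from the wrist.

```bash
cat >> car.py <<'E'
def check(y):
    a=st(p,(-.02,y+.04,.36)); ctrl.reach(a,rot(-1.57)); ctrl.dwell(.3)
    w=camera_model("wrist"); im=get_image("wrist"); 
    print("seats",[(round(d["score"],2),np.round(onz(w,d["at"][::-1],.165)[:2],3).tolist()) for d in place_of("wrist","carrier1_seat")], "want",st(p,(0,y,.165))[:2])
    return im[:,:,::-1]
E
python3 - <<'E'
from car import *; from snap import snap
slide(-.205); leave(); im=check(-.205); cv2.imwrite("pics/k1.png",im)
E
```

```text
blocked False
seat True [ 0.56467124 -0.25025677  0.17950825]
at mark w 0.0089 F [ 0.8 -1.4  3.6] t 28.8167
   scene [239.0, 243.0] [[19.0, -38.0]]
   side [270.0, 141.0] [[50.0, 15.0]]
seats [(0.88, [0.429, -0.388]), (0.58, [0.442, -0.29])] want [ 0.56410228 -0.25025227]
```

View pics/k1.png

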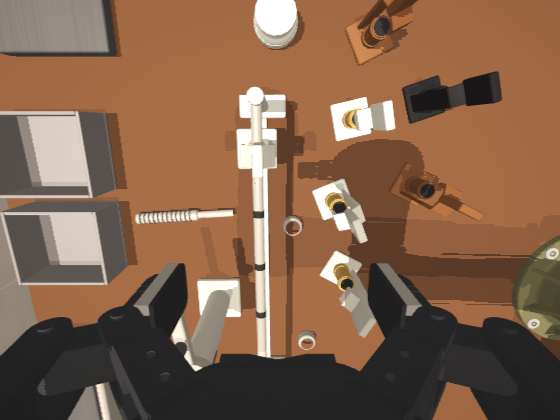

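Carrier 1 of 4 hangs at mark3, with its tab at about (258,157). On to the next one; the width check guards each stage.

```bash
cat >> car.py <<'E'
def full(i,y):
    c,s=look(np.load("cars.npy")[i]); assert s>.8
    grab(c); assert read_width()>.006
    stage(c); assert .006<read_width()<.013
    hook(); assert .006<read_width()<.013
    slide(y); 
E
python3 - <<'E'
from car import *; from snap import snap
import car
oh=car.hook
def h(): snap('i1',read_position()-[0,0,.03]); oh(); snap('i2',read_position()-[0,0,.03])
car.hook=h
full(2,-.140); leave(); im=check(-.14); cv2.imwrite("pics/k2.png",im)
a=cv2.imread("pics/i1.png");b=cv2.imread("pics/i2.png");k=cv2.resize(im,(400,300))
cv2.imwrite("pics/i3.png",np.vstack([np.hstack([cv2.resize(a,(400,200)),cv2.resize(b,(400,200))]),np.hstack([k,k*0])]))
E
```

```text
found [ 0.4293 -0.0349 -0.462 ] iou 0.953 dets [[0.425, -0.027]]
w 0.008705508162294116
staged w 0.0087 F [-0.3  0.2 -2.6] t 36.6583
   scene [298.0, 164.0] [[-106.0, 50.0]]
   side [270.0, 237.0] [[66.0, -105.0]]
h [-0.14289581 -0.42846107 -2.80358089]
stop False [0.5626336  0.09269847 0.18207158]
hooked w 0.0088 F [-0.1  0.7 -3.2] t 38.5833
   scene [325.0, 185.0] [[-134.0, 26.0]]
   side [228.0, 237.0] [[121.0, -48.0]]
blocked False
seat True [ 0.564435   -0.18514103  0.17936235]
at mark w 0.009 F [ 1.3 -0.5  3.4] t 41.5917
   scene [258.0, 231.0] [[-67.0, -17.0]]
   side [263.0, 157.0] [[-6.0, 20.0]]
seats [(0.73, [0.351, -0.191]), (0.69, [0.443, -0.279]), (0.68, [0.35, -0.304])] want [ 0.56381717 -0.18525289]
```

View pics/i3.png

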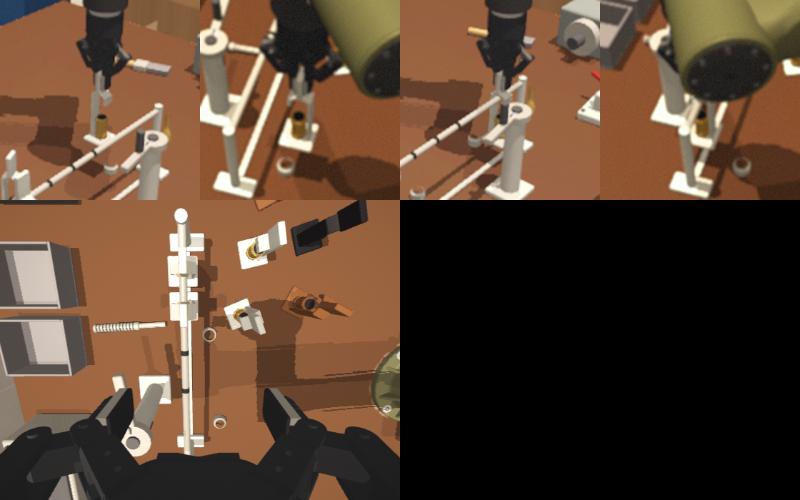

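Two carriers now hang side by side at mark3 and mark2, and marks 1 and 0 are free at (184,352) and (184,390) in the wrist tile. Next one.

```bash
python3 - <<'E'
from car import *; from snap import snap
import car
oh=car.hook
def h(): snap('j1',read_position()-[0,0,.03]); oh(); snap('j2',read_position()-[0,0,.03])
car.hook=h
full(1,-.075); leave(); im=check(-.075); cv2.imwrite("pics/k3.png",im)
a=cv2.imread("pics/j1.png");b=cv2.imread("pics/j2.png");k=cv2.resize(im,(400,300))
cv2.imwrite("pics/j3.png",np.vstack([np.hstack([cv2.resize(a,(400,200)),cv2.resize(b,(400,200))]),np.hstack([k,k*0])]))
E
```

```text
found [ 0.449 -0.164  0.43 ] iou 0.927 dets [[0.45, -0.165]]
w 0.008755399000274154
staged w 0.0089 F [ 0.  -1.  -4.2] t 49.7
   scene [298.0, 164.0] [[-107.0, 50.0]]
   side [270.0, 237.0] [[-24.0, -45.0]]
h [-0.66743437 -0.38214169 -3.45377986]
stop False [0.56261526 0.09268565 0.18204406]
hooked w 0.0087 F [ 0.   0.4 -3.4] t 51.625
   scene [325.0, 185.0] [[-133.0, 29.0]]
   side [228.0, 237.0] [[123.0, -47.0]]
blocked False
seat True [ 0.56418049 -0.11997964  0.17932099]
at mark w 0.0092 F [ 1.6 -0.2  3.2] t 54.0917
   scene [275.0, 219.0] [[-16.0, 50.0]]
   side [256.0, 173.0] [[65.0, -18.0]]
seats [(0.97, [0.353, -0.183])] want [ 0.56353206 -0.12025352]
```

View pics/j3.png

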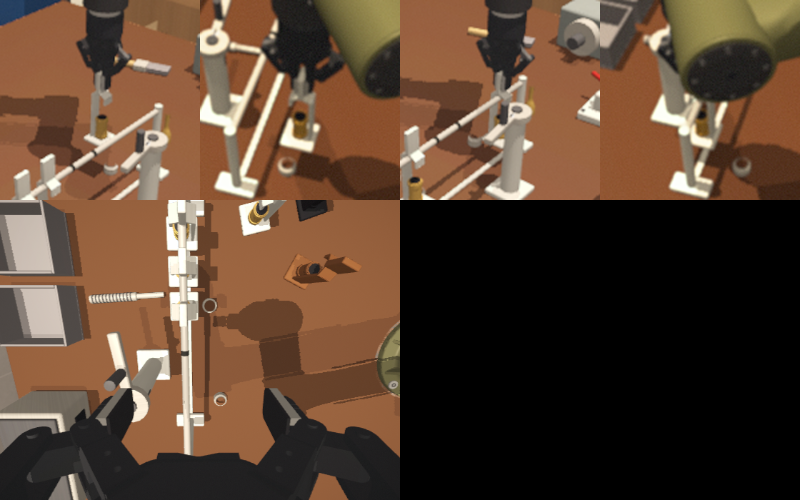

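Three carriers hang at marks 3, 2 and 1, and mark0 is free at (185,352) in the tile. Now the last carrier.

```bash
python3 - <<'E'
from car import *; from snap import snap
import car
oh=car.hook
def h(): snap('l1',read_position()-[0,0,.03]); oh(); snap('l2',read_position()-[0,0,.03])
car.hook=h
full(0,-.010); leave(); im=check(-.075); cv2.imwrite("pics/k4.png",im)
a=cv2.imread("pics/l1.png");b=cv2.imread("pics/l2.png");k=cv2.resize(im,(400,300))
snap('l4',st(p,(0,-.1,.165)))
c=cv2.imread("pics/l4.png")[50:350]
cv2.imwrite("pics/l3.png",np.vstack([cv2.resize(c,(800,300)),np.hstack([k,cv2.resize(a,(400,150)) .repeat(2,0)])]))
E
```

```text
found [ 0.4283 -0.2918  0.234 ] iou 0.927 dets [[0.431, -0.289]]
w 0.00905558221971994
staged w 0.0089 F [ 0.7 -0.3 -3.1] t 63.1667
   scene [298.0, 164.0] [[1.0, -7.0]]
   side [270.0, 237.0] [[-0.0, 1.0]]
h [-0.23286931  0.55619847 -3.57225033]
stop False [0.56262659 0.09268105 0.18204985]
hooked w 0.0088 F [ 0.6 -0.3 -3.3] t 65.0917
   scene [325.0, 185.0] [[1.0, -1.0]]
   side [228.0, 237.0] [[-1.0, 1.0]]
blocked False
seat True [ 0.56388355 -0.05475396  0.17916887]
at mark w 0.0091 F [2.  0.5 3.4] t 67.0167
   scene [292.0, 208.0] [[-1.0, -4.0]]
   side [248.0, 191.0] [[0.0, 0.0]]
seats [(0.95, [0.351, -0.182]), (0.66, [0.562, -0.225]), (0.65, [0.565, -0.126]), (0.63, [0.564, -0.053])] want [ 0.56353206 -0.12025352]
```

View pics/l3.png

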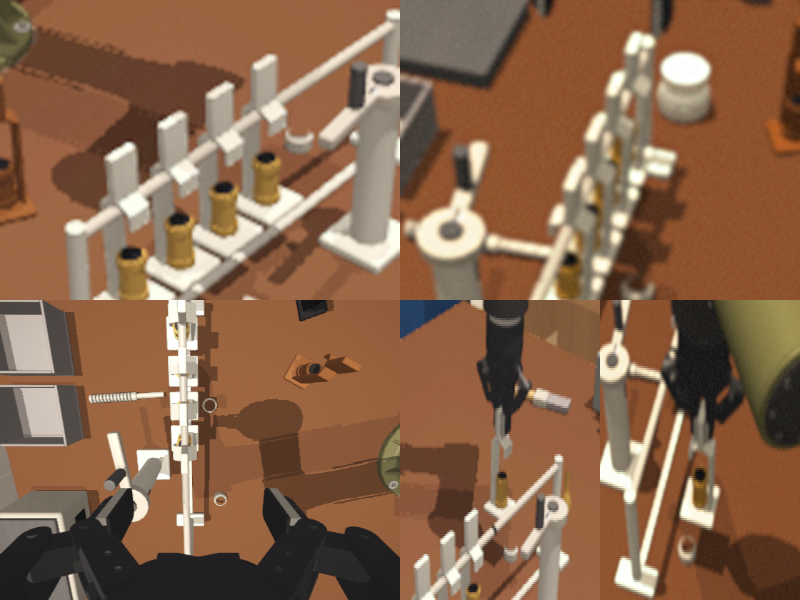

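All four hang upright on the rail, in contact at the marks. The 115 mm arm sweeps out to 115 mm radius. The mark0 carrier's tab corner is only about 100 mm from the collar axis, so a plain swing would hit it. I'll first check the seats so step 2 counts as done. Then I'll slide the row towards -y along the rail, close the gate and slide each carrier back to its mark.

```bash
cat >> car.py <<'E'
M=[-.010,-.075,-.140,-.205]
def seats():
    m={};r={}
    for n in("scene","side"):
        get_image(n); m[n]=camera_model(n); r[n]=[np.array(d["at"][::-1]) for d in place_of(n,"carrier1_seat") if d["score"]>.25]
    out=[]
    for a in r["scene"]:
        for b in r["side"]:
            X,e=tri([(m["scene"],a),(m["side"],b)]); 
            d=X-[p[0],p[1],0]; s=np.array([np.cos(p[2])*d[0]+np.sin(p[2])*d[1],-np.sin(p[2])*d[0]+np.cos(p[2])*d[1],X[2]])
            if max(e)<3 and abs(s[0])<.015 and abs(s[2]-.165)<.02: out.append(np.round(s,3).tolist())
    print("seats",sorted(out,key=lambda s:-s[1]))
def shift(y0,y1,up=.085,zc=.180):
    eoat.open_jaws(); o=rot(-np.pi/2+p[2])
    ctrl.reach(st(p,(0,y0,zc+up)),o)
    if ctrl.servo_line(st(p,(0,y0,zc)),max_speed=.15,f_stop=8): print("HIT",read_position())
    eoat.gripper_close(70); w=read_width()
    ctrl.servo_line(st(p,(0,y0,zc+.002)),max_speed=.03)
    b=ctrl.servo_line(st(p,(0,y1,zc+.002)),max_speed=.06,f_stop=12)
    c=ctrl.servo_line(st(p,(0,y1,zc-.002)),max_speed=.02,f_stop=6)
    print(y0,y1,"w",round(w,4),round(read_width(),4),"blocked",b,"seat",c,np.round(read_position(),4))
    eoat.open_jaws(); ctrl.servo_line(read_position()+[0,0,up],max_speed=.15)
E
python3 - <<'E'
from car import *
ctrl.reach(np.array([.4,.25,.36]),rot(-1.57)); ctrl.dwell(.3); seats(); print(read_clock())
im=get_image("scene"); cv2.imwrite("pics/z.png",im[:,:,::-1])
m=camera_model("scene"); o=im[:,:,::-1].copy()
for y in M:
    # expected tab top edge ends and centre
    for dy in(-.015,0,.015): cv2.circle(o,tuple(np.round(proj(m,st(p,(0,y+dy,.221)))[0]*16).astype(int)),16,(0,0,255),-1,shift=4)
u,v=proj(m,st(p,(0,-.1,.19)))[0].astype(int)
cv2.imwrite("pics/z1.png",cv2.resize(o[v-75:v+75,u-90:u+90],(720,600),interpolation=cv2.INTER_NEAREST))
E
```

```text
seats [[-0.003, -0.003, 0.166]]
71.525
```

View pics/z1.png

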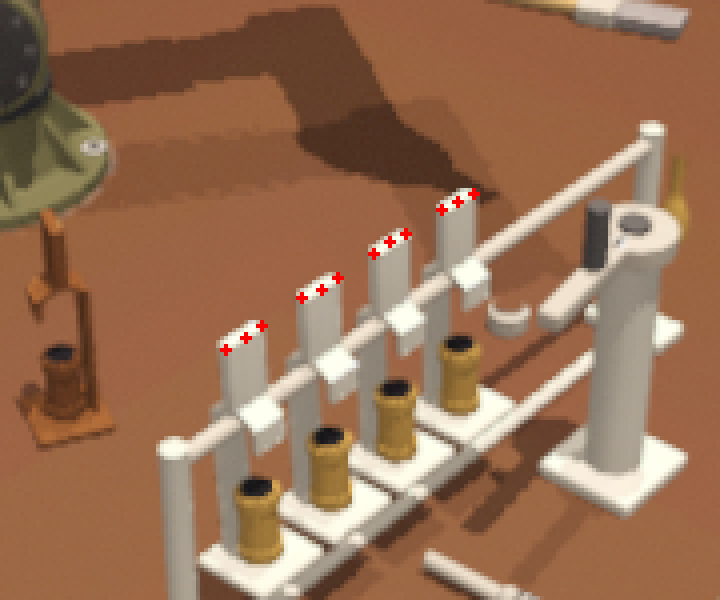

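The projected tab tops (red) coincide with all four tabs to within about 2 mm, so step 2 is met. Now I'll pack the row, swing the collar to locked and restore the row.

```bash
python3 - <<'E'
from car import *
for a,b in [(-.205,-.216),(-.140,-.159),(-.075,-.102),(-.010,-.045)]: shift(a,b)
print(read_clock())
from gate import swing
swing(1.70,0.0); print(read_clock())
ctrl.reach(np.array([.52,.12,.33]),rot(-1.57)); ctrl.dwell(.2); im=get_image("wrist"); w=camera_model("wrist"); cv2.imwrite("pics/g2.png",im[:,:,::-1])
for l in("gate_pin","gate_axis"): print(l,[(d["score"],np.round(onz(w,d["at"][::-1],.226),4)) for d in place_of("wrist",l)], st(p,(.03 if l=="gate_pin" else .085,.065,.226)))
E
```

```text
-0.205 -0.216 w 0.0091 0.0091 blocked False seat True [ 0.5645 -0.2616  0.1805]
-0.14 -0.159 w 0.0093 0.0094 blocked False seat True [ 0.5644 -0.2045  0.1803]
-0.075 -0.102 w 0.009 0.0091 blocked False seat True [ 0.5642 -0.1473  0.1802]
-0.01 -0.045 w 0.0093 0.0092 blocked False seat True [ 0.5639 -0.0901  0.1802]
90.9917
hit False
w 0.01530513074955324
F [-5.61317741  2.02495059  4.34179914]
98.875
gate_pin [(0.94, array([0.592 , 0.0191, 0.226 ]))] [0.59291768 0.01987672 0.226     ]
gate_axis [(0.7, array([0.6475, 0.0216, 0.226 ]))] [0.64791715 0.02011797 0.226     ]
```

View pics/g2.png

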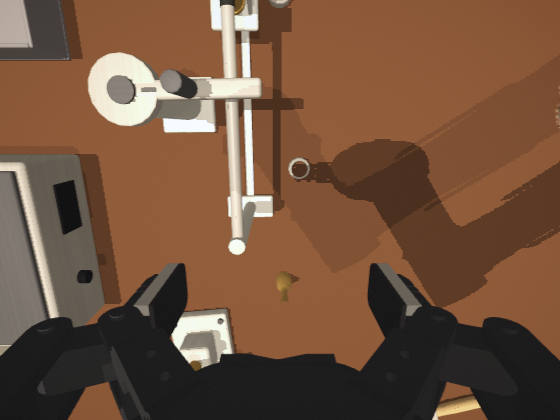

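The arm lies squarely across the rail, with the index lines meeting at about (148,88). The pin is within 1 mm of its locked place. Now I'll slide the carriers back to their marks.

```bash
python3 - <<'E'
from car import *
for a,b in [(-.045,-.010),(-.102,-.075),(-.159,-.140),(-.216,-.205)]: shift(a,b)
ctrl.reach(np.array([.4,.25,.36]),rot(-1.57)); ctrl.dwell(.5); print(read_clock())
t=[]
for n in("scene","side"):
    m=camera_model(n); o=get_image(n)[:,:,::-1].copy()
    for y in M:
        for dy in(-.015,0,.015): cv2.circle(o,tuple(np.round(proj(m,st(p,(0,y+dy,.221)))[0]*16).astype(int)),12,(0,0,255),-1,shift=4)
    u,v=proj(m,st(p,(0,-.06,.19)))[0].astype(int); t.append(cv2.resize(o[v-75:v+75,u-75:u+75],(400,400),interpolation=cv2.INTER_NEAREST))
cv2.imwrite("pics/z2.png",np.hstack(t))
E
```

```text
-0.045 -0.01 w 0.0095 0.0088 blocked False seat True [ 0.5636 -0.0555  0.1802]
-0.102 -0.075 w 0.0092 0.0094 blocked False seat True [ 0.5641 -0.1205  0.1802]
-0.159 -0.14 w 0.0095 0.0096 blocked False seat True [ 0.5643 -0.1854  0.1802]
-0.216 -0.205 w 0.0095 0.0089 blocked False seat True [ 0.5645 -0.2502  0.1804]
121.2667
```

View pics/z2.png

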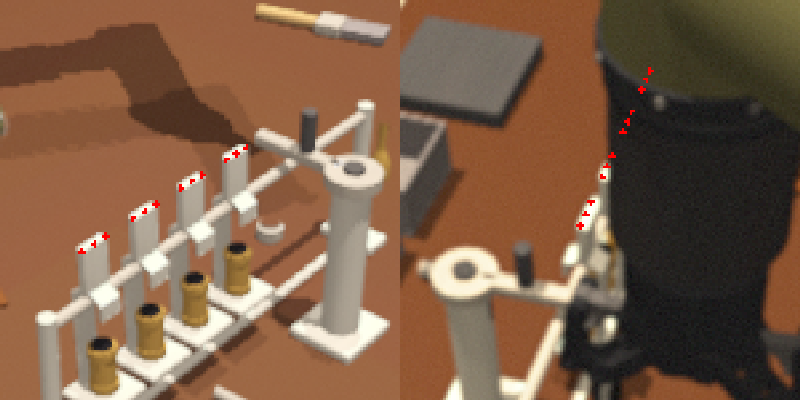

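All four tabs match the projected mark positions, the gate is squarely locked and the arm is clear, so I'm handing in.

```bash
python3 -c "
from station import *
ctrl.dwell(.5); print(ticket.finish_job())"
```

```text
the job is handed in; nothing more can be done
None
```

I handed the job in at about 122 s of the 210 s allowed: all four silver carriers hang at the ring marks (within about 2 mm as far as the camera shows), and the collar is locked squarely across the rail; `finish_job()` returned no verdict.

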